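# Code a garage-door receiver on its thumbwheels and lock them

## Task

Set the three colour-coded thumbwheels of the grey garage-door receiver to the code shown by the plugs on the black strip, each wheel showing on top the colour of the plug in the same place of the row (the left wheel as the left plug, and so on; a white dot marks the left end of both). Then push the yellow lock tab fully home to the green mark. Handle the receiver gently, never with more than about 15 N, and leave the other things on the bench where they are.

Things in the scene. Friction and masses are not known exactly. Their poses are not given: they have to be found in the camera images.
- receiver: grey case, 160 (x) x 210 (y) x 60 mm, screwed to the bench; origin under its middle, x away from the robot, y left. Thumbwheels A (y +46 mm), B (0), C (-46), at x 0, rise about 24 mm from its top face; they are turned by rubbing the rim with a fingertip pressed on it. Yellow lock tab at x -55. No part may be loaded with more than 15 N
- wheelA (a joint): code wheel A (left, +y): smooth thumbwheel, radius 22 mm, 24 mm wide, axle level along the receiver's y. Value in rad: digit = value / 0.7854, a click every 0.7854 (17.3 mm of rim), end stops 0.25 beyond digits 0 and 7. The colour at the very top is the digit: 0 black, 1 brown, 2 red, 3 orange, 4 yellow, 5 green, 6 blue, 7 violet. Rubbing its top towards +x of the receiver raises it
- wheelB (a joint): code wheel B (middle): smooth thumbwheel, radius 22 mm, 24 mm wide, axle level along the receiver's y. Value in rad: digit = value / 0.7854, a click every 0.7854 (17.3 mm of rim), end stops 0.25 beyond digits 0 and 7. The colour at the very top is the digit: 0 black, 1 brown, 2 red, 3 orange, 4 yellow, 5 green, 6 blue, 7 violet. Rubbing its top towards +x of the receiver raises it
- wheelC (a joint): code wheel C (right, -y): smooth thumbwheel, radius 22 mm, 24 mm wide, axle level along the receiver's y. Value in rad: digit = value / 0.7854, a click every 0.7854 (17.3 mm of rim), end stops 0.25 beyond digits 0 and 7. The colour at the very top is the digit: 0 black, 1 brown, 2 red, 3 orange, 4 yellow, 5 green, 6 blue, 7 violet. Rubbing its top towards +x of the receiver raises it
- topA (a point): nominal highest point of wheel A's rim, 84 mm above the receiver's underside, fixed to the case, axes as the receiver's. The real top lies anywhere from 5 mm below to 5 mm above, different for each wheel, not measured. The axle yields straight down on a spring: 3.5 N before it gives, then 2.5 N per mm, 9 mm in all. Rubbing with 6 N carries it over a click; left alone it settles on the nearest
- topB (a point): nominal highest point of wheel B's rim, 84 mm above the receiver's underside, fixed to the case, axes as the receiver's. The real top lies anywhere from 5 mm below to 5 mm above, different for each wheel, not measured. The axle yields straight down on a spring: 3.5 N before it gives, then 2.5 N per mm, 9 mm in all. Rubbing with 6 N carries it over a click; left alone it settles on the nearest
- topC (a point): nominal highest point of wheel C's rim, 84 mm above the receiver's underside, fixed to the case, axes as the receiver's. The real top lies anywhere from 5 mm below to 5 mm above, different for each wheel, not measured. The axle yields straight down on a spring: 3.5 N before it gives, then 2.5 N per mm, 9 mm in all. Rubbing with 6 N carries it over a click; left alone it settles on the nearest
- lock (a joint): yellow lock tab, 26 (x) x 12 (y) x 26 mm, standing 61 to 87 mm above the receiver's underside; slides along the receiver's +y from 0 to a firm rubber stop at 0.040 m (home), rubbing with about 2 N, and stays where left. Its middle is at x -55 mm, y -46 mm + value in the receiver's frame. A green mark lies just beyond its left face when home
- lock_home (a point): where the middle of the lock tab is when fully home, 73.5 mm above the receiver's underside; axes as the receiver's
- strip: black code strip, 70 (x) x 160 (y) x 20 mm, screwed to the bench; origin under its middle, x away from the robot, y to the left; three seats in a row along y at 45 mm spacing, each holding one coloured plug
- slotA (a point): middle of the left (+y) seat of the code strip, on its top face (20 mm above the bench): the plug in it gives the digit for wheel A
- slotB (a point): middle of the middle seat of the code strip, on its top face (20 mm above the bench): the plug in it gives the digit for wheel B
- slotC (a point): middle of the right (-y) seat of the code strip, on its top face (20 mm above the bench): the plug in it gives the digit for wheel C
- plug_red: red code plug = digit 2: 28 x 28 x 12 mm with a round 22 mm knob on top to 22 mm; origin under its middle; it is fixed in one of the three seats of the strip
- plug_green: green code plug = digit 5: 28 x 28 x 12 mm with a round 22 mm knob on top to 22 mm; origin under its middle; it is fixed in one of the three seats of the strip
- plug_blue: blue code plug = digit 6: 28 x 28 x 12 mm with a round 22 mm knob on top to 22 mm; origin under its middle; it is fixed in one of the three seats of the strip
- spare_plug: bystander: spare yellow plug lying loose on the bench, no part of the code; 28 x 28 x 22 mm
- screwdriver: bystander: screwdriver lying on the bench, about 200 mm
- tape: bystander: blue roll of tape, 90 mm across, 24 mm high
- oil: bystander: red oil can, 56 mm across, 130 mm high
- screw_tray: bystander: yellow tray, 120 x 90 x 35 mm
- remote: bystander: white hand remote, 55 x 100 x 20 mm
- wrench: bystander: wrench lying on the bench, about 180 mm
Not all that is in view belongs to the job. Of the things like the strip, leave any that is orange, pink or purple; of the rest the smaller one is meant.

How it is judged:
On the way, in this order (a step that is already met when the one before it is completed fails the run):
1. all three wheels show the colours of their plugs, the lock tab not yet home (((horizontal distance between plug_red and slotA below 0.012 m and value of joint wheelA between 1.3708 and 1.7708 rad) or (horizontal distance between plug_green and slotA below 0.012 m and value of joint wheelA between 3.727 and 4.127 rad) or (horizontal distance between plug_blue and slotA below 0.012 m and value of joint wheelA between 4.5124 and 4.9124 rad)) and ((horizontal distance between plug_red and slotB below 0.012 m and value of joint wheelB between 1.3708 and 1.7708 rad) or (horizontal distance between plug_green and slotB below 0.012 m and value of joint wheelB between 3.727 and 4.127 rad) or (horizontal distance between plug_blue and slotB below 0.012 m and value of joint wheelB between 4.5124 and 4.9124 rad)) and ((horizontal distance between plug_red and slotC below 0.012 m and value of joint wheelC between 1.3708 and 1.7708 rad) or (horizontal distance between plug_green and slotC below 0.012 m and value of joint wheelC between 3.727 and 4.127 rad) or (horizontal distance between plug_blue and slotC below 0.012 m and value of joint wheelC between 4.5124 and 4.9124 rad))), for 0.2 s.
2. the lock tab is pushed home (value of joint lock above 0.038 m), for 0.2 s.
At the end, for the whole second after the job is handed in: each wheel rests within 0.2 rad of the digit of the plug in its seat (red 2, green 5, blue 6) and the lock tab is within 2 mm of its home stop (joint above 0.038 m) (all of step 1 and value of joint lock above 0.038 m and velocity of joint wheelA between -0.1 and 0.1 rad/s and velocity of joint wheelB between -0.1 and 0.1 rad/s and velocity of joint wheelC between -0.1 and 0.1 rad/s); the robot touches nothing.
It fails at once if the receiver (case, a wheel or the lock tab) is loaded with more than 15 N (contact force between any of the fingers, the arm and receiver above 15 N).
It fails at once if a bystander is moved more than 30 mm (distance of any of spare_plug, screwdriver, tape, oil, screw_tray, remote, wrench from where it was at the start of the episode above 0.03 m).
It also fails if it takes over 67 s, if anything falls off the work surface, if the arm or the gripper's body presses on something with over 40 N, if the wrist force passes 120 N, or if a joint passes its speed limit or range.

## Robot

A 6-joint arm with a two-finger parallel gripper is mounted at the origin on the work surface. World frame = base frame: x ahead of the robot, y to its left, z up, the work surface at z = 0. Lengths are in m, angles in rad, forces in N, time in s.
With the tool pointing down it reaches from about 0.35 to 0.775 m from the base axis. Payload 5.5 kg.
Tool frame: the origin (TCP) lies on the centre line of the jaws, within the pads' length; the fingertips stand 11 mm ahead of it and the grasp point (between the pads) lies 8 mm behind it (env.tip_extent is the distance from the TCP to the fingertips, in m); z points along the fingers, y is the line along which they close (so a half turn about z gives the same grasp; the last joint's range is limited). The gripper opens to 85 mm and grips with 20 to 120 N. Pads are 22 mm wide; open, the fingers measure 114 mm over their backs; the gripper's body (76 mm by 85 mm) begins 54 mm behind the grasp point. The pads swing forward as they close: fully open they stand 13 mm farther back than shut.
Start: joints at [1.12, 0.313, 0.046, 1.304, 0, 1.431], TCP at [0.176, 0.547, 0.242] pointing down, gripper open.
Joint ranges: [-2.76, 2.76], [-0.86, 1.69], [-1.03, 1.26], [-2.2, 2.34], [-1.47, 1.5], [-3.14, 3.14]. Speed limits (rad/s): [2.57, 2.57, 3.14, 3.14, 3.14, 3.14].

## Interface

Orientations are given as a unit quaternion [w, x, y, z].
In Python, from workcell import env gives the robot as it stands.
- The arm moves only by the shell command python3 -m jog 'ROWS' [FORCE]. ROWS is JSON, a list of rows, each a list of 5 numbers: the gripper's target within -1 to 1 (shut at 1, half-way at 0, fully open at -1), then the shift along the tool's x, y, z in m, then the turn about the tool's z in degrees. In form: [[fingers, tx, ty, tz, turn], ...]. A call has 1 to 5 rows; each row shifts and turns the commanded pose from where the row before left it, along the tool's axes as they then stand; what a row does not reach is not made up. A row lasts 1/12 s, in which the tool goes at most 41.7 mm and 7.16 degrees, less where a joint would pass 70% of its speed; a pose out of reach is approached as far as the arm can. A call is refused whole if a number of a shift passes 0.0417 or a number of a turn 7.16, either way. A call with a gripper value outside its range is refused whole. The fingers move at their own pace and stop on an object; FORCE is the grip in N (left out, the last holds). Time passes only in rows, so rows that do not move let the fingers close. It gives the time, the measured TCP pose, the force, the opening and the grip force at its end, in the units of the state.
- env.get_state(): the state, without advancing time (a new reading comes with each control period).
- env.read_camera(name): name is "side" or "top" or "wrist"; returns a dict with "img" (384x512x3 uint8, red, green, blue), "fov_y" (degrees; the focal length in pixels is half the picture's height over the tangent of half this angle, whatever the lens; pixels are square), "cx", "cy" (the principal point, pixels), "T" (4x4, takes a point from camera to world coordinates). Camera axes: x right, y up, looking along -z (the intrinsics and any distortion apply to the point x, -y, -z); pixel columns grow to the right and rows downward; lengths in m; the calibration is good to about 2 mm. A picture is of the moment at which its call begins. There is no depth.
- env.hand_in(): hands the job in; it is judged then, once.
The state is a dict: "clock": time; "joint_pos": joint angles; "qvel": joint speeds; "tau": joint torques, N m; "tcp_pos": TCP position; "orientation": TCP orientation; "wrist_force": force on the tool from outside, world axes, zero at the start; "ft_torque": the same for the moment, N m; "finger_gap": finger opening in m; "grip_force": force on a finger pad.
Only numpy, scipy, OpenCV 4.12 (cv2) and the standard library are available. Lean on these libraries where they do the work, as an engineer would, in place of code of your own. Each camera call takes 0.05 s, during which the arm holds its last target. There are 200 camera calls.

## Working session

There is one attempt and no reset: what is moved stays moved. The work goes in short steps, Python scripts to look and compute and a shell command to move; the robot and the scene stay as the last step left them, time stands still between calls to the robot, and variables do not carry over. Pictures are saved under pics/ and viewed, at most 10 in all, crops included, and the job is handed in when it is done.

```bash
mkdir -p pics; ls; cat > h.py <<'E'
import numpy as np,cv2
from workcell import env
def shot(n,f=None):
    c=env.read_camera(n)
    if f: cv2.imwrite('pics/'+f,c['img'][:,:,::-1])
    return c
def foc(c): return c['img'].shape[0]/2/np.tan(np.radians(c['fov_y'])/2)
def ray(c,u,v):
    f=foc(c); d=np.array([(u-c['cx'])/f,-(v-c['cy'])/f,-1.]); T=np.array(c['T'])
    return T[:3,3],T[:3,:3]@d
def onz(c,u,v,z):
    o,d=ray(c,u,v); return o+d*(z-o[2])/d[2]
def proj(c,p):
    T=np.array(c['T']); q=T[:3,:3].T@(np.array(p)-T[:3,3]); f=foc(c)
    return c['cx']-f*q[0]/q[2], c['cy']+f*q[1]/q[2]
E
python3 - <<'E'
from h import *
a=shot('top','top.png');b=shot('side','side.png')
for c in(a,b): print({k:v for k,v in c.items() if k!='img'})
print(env.get_state(), env.tip_extent)
E
```

```text
pics
{'fov_y': 43.436429596788734, 'cx': 265.41157901102326, 'cy': 194.68819052203506, 'T': array([[ 0.02476119,  0.99743701, -0.06712895,  0.4509066 ],
       [-0.99968624,  0.0244511 , -0.0054371 ,  0.01526979],
       [-0.00378178,  0.06724252,  0.99772949,  1.74526618],
       [ 0.        ,  0.        ,  0.        ,  1.        ]])}
{'fov_y': 50.03130098240688, 'cx': 258.5867639837374, 'cy': 189.47474717001745, 'T': array([[-0.99474623,  0.06705133, -0.07735667,  0.44507989],
       [-0.10206978, -0.59163999,  0.79971487,  0.99160779],
       [ 0.00785465,  0.80340913,  0.59537557,  0.79791169],
       [ 0.        ,  0.        ,  0.        ,  1.        ]])}
{'clock': 0.1, 'joint_pos': array([1.12039751e+00, 3.13923444e-01, 4.50982002e-02, 1.30358194e+00,
       3.06847372e-05, 1.43122354e+00]), 'qvel': array([-0.00059486, -0.00117103,  0.00330083,  0.00022755, -0.00022034,
       -0.00134009]), 'tau': array([ 3.14981793e-03, -4.81724668e+01,  2.99243170e+01,  1.27547648e-02,
       -8.79169829e-05,  1.25058295e-05]), 'tcp_pos': array([0.17565961, 0.54706436, 0.24150136]), 'orientation': array([-2.48838385e-04,  1.54788113e-01,  9.87947363e-01, -7.66176945e-04]), 'wrist_force': array([-0.06536952,  0.26096911, -0.16956976]), 'ft_torque': array([ 0.03521176,  0.01077545, -0.03136122]), 'grip_force': 0.0, 'finger_gap': 0.08529373599097195} 0.011
```

View pics/top.png

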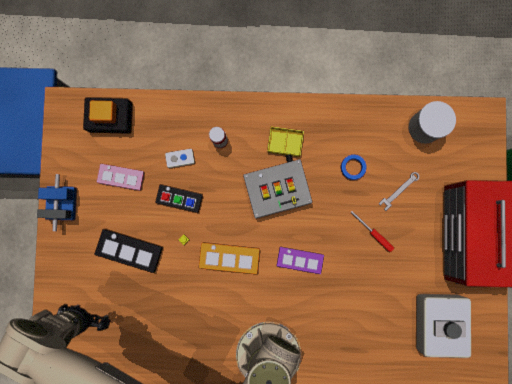

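View pics/side.png

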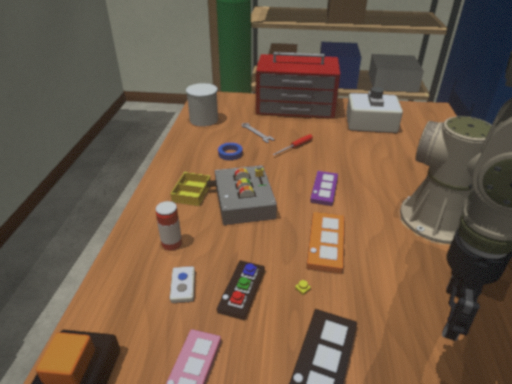

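The top view shows these strip-like things:
- small black strip with red/green/blue plugs, (179,198)
- large black strip, (129,250)
- orange strip, (230,258)
- pink strip, (120,177)
- purple strip, (300,260)

The description picks the small black one at (179,198). The receiver is at (278,190). I'll check both in one close crop.

```bash
python3 - <<'E'
from h import *
c=shot('top');im=c['img'][:,:,::-1]
a=cv2.resize(im[175:220,145:215],None,fx=5.5,fy=5.5,interpolation=cv2.INTER_CUBIC)
b=cv2.resize(im[155:222,240:318],None,fx=5,fy=5,interpolation=cv2.INTER_CUBIC)
o=np.zeros((340,785,3),np.uint8);o[:a.shape[0],:a.shape[1]]=a[:340,:];o[:b.shape[0],388:388+b.shape[1]]=b
cv2.imwrite('pics/crop1.png',o)
# grey case mask
hsv=cv2.cvtColor(c['img'],cv2.COLOR_RGB2HSV)
m=((hsv[...,1]<50)&(hsv[...,2]>60)&(hsv[...,2]<190)).astype(np.uint8)
w=np.zeros_like(m);w[150:230,235:320]=m[150:230,235:320]
cs=max(cv2.findContours(w,0,1)[0],key=cv2.contourArea)
print(cv2.minAreaRect(cs)); P=cv2.boxPoints(cv2.minAreaRect(cs))
for p in P: print(p,onz(c,*p,0.06))
E
```

```text
((277.3782958984375, 188.40602111816406), (45.565711975097656, 59.24362564086914), 74.53878784179688)
[242.75487 174.3444 ] [0.63398669 0.10583809 0.06      ]
[299.85455 158.55089] [ 0.69475475 -0.09362636  0.06      ]
[312.0017  202.46764] [ 0.54101515 -0.13919597  0.06      ]
[254.90204 218.26115] [0.48089441 0.0591085  0.06      ]
```

View pics/crop1.png

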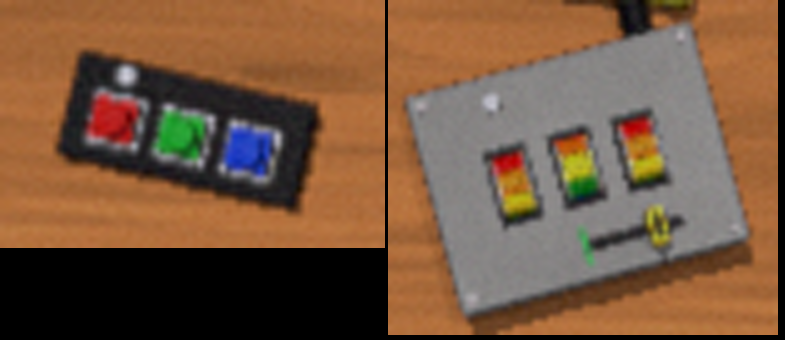

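The crop confirms the strip: red, green, blue from the white-dot (left) end, so the target is A=2, B=5, C=6. The wheels now read orange 3, yellow 4, orange 3, so they need A −1, B +1, C +3. The receiver measures 0.209 x 0.160 m, which matches its given size. Its centre is (0.588, −0.017) with yaw 17°.

```bash
cat > p.py <<'E'
from h import *
from scipy.spatial.transform import Rotation as R
C=np.array([.588,-.017]);Y=np.radians(17.)
def w2r(p): d=np.array(p)[:2]-C; return np.array([d[0]*np.cos(Y)+d[1]*np.sin(Y),-d[0]*np.sin(Y)+d[1]*np.cos(Y)])
def r2w(x,y,z): return np.array([C[0]+x*np.cos(Y)-y*np.sin(Y),C[1]+x*np.sin(Y)+y*np.cos(Y),z])
def st():
    s=env.get_state(); q=s['orientation'];r=R.from_quat([*q[1:],q[0]]).as_matrix()
    print('t %.2f rec mm'%s['clock'],np.round(w2r(s['tcp_pos'])*1000,1),'tipz %.1f'%((s['tcp_pos'][2]-.011)*1000),'toolx yaw %.1f'%np.degrees(np.arctan2(r[1,0],r[0,0])),'tilt',np.round(r[:2,2],3),'F',np.round(s['wrist_force'],1),'gap %.3f'%s['finger_gap'])
if __name__=='__main__': st()
E
python3 -m jog '[[1,0,0,0,-7],[1,0,0,0,-7],[1,0,0,0,-7],[1,0,0,0,-7],[1,0,0,0,-6.9]]' 30; python3 p.py
```

```text
clock: 0.57
tcp_pos: [0.1758, 0.5473, 0.2419]
orientation: [-0.0, -0.152, 0.988, -0.0]
wrist_force: [-0.3, -0.5, -0.2]
finger_gap: 0.0253
grip_force: 0.0
t 0.57 rec mm [-229.2  660.1] tipz 230.9 toolx yaw -162.6 tilt [-0.    -0.001] F [-0.3 -0.5 -0.2] gap 0.025
```

```bash

python3 -m jog '[[1,-0.0149,-0.038,0,0],[1,-0.0149,-0.038,0,0],[1,-0.0149,-0.038,0,0],[1,-0.0149,-0.038,0,0],[1,-0.0149,-0.038,0,0]]' >/dev/null
python3 -m jog '[[1,-0.0149,-0.038,0,0],[1,-0.0149,-0.038,0,0],[1,-0.0149,-0.038,0,0],[1,-0.0149,-0.038,0,0],[1,-0.0149,-0.038,0,0]]' >/dev/null
python3 -m jog '[[1,-0.0149,-0.038,0,0],[1,-0.0149,-0.038,0,0],[1,-0.0149,-0.038,0,0],[1,0,0,0,0],[1,0,0,0,0]]' >/dev/null; python3 p.py
```

```text
t 1.82 rec mm [-34.3 164.4] tipz 230.6 toolx yaw -163.2 tilt [-0.001  0.   ] F [ 0.  -0.7  0.3] gap 0.000
```

```bash

python3 -m jog '[[1,-0.0143,-0.0393,0,0],[1,-0.0143,-0.0393,0,0],[1,-0.0143,-0.0393,0,0],[1,0,0,0.035,0],[1,0,0,0.03,0]]' >/dev/null
python3 -m jog '[[1,0,0,0.015,0],[1,0,0,0,0],[1,0,0,0,0]]' >/dev/null; python3 p.py
python3 - <<'E'
from p import *
c=shot('wrist','w1.png');print(np.round(c['T'],3).tolist(),c['fov_y'],c['cx'],c['cy'])
for n,p in dict(A=(0,.046,.084),B=(0,0,.084),C=(0,-.046,.084),lock=(-.055,-.046,.087)).items(): print(n,proj(c,r2w(*p)))
E
```

```text
t 2.48 rec mm [ 7.5 50.8] tipz 150.7 toolx yaw -162.8 tilt [-0.003  0.001] F [-0.4  0.8  0.5] gap 0.000
[[-0.295, -0.922, -0.249, 0.516], [0.956, -0.284, -0.078, 0.014], [0.001, -0.261, 0.965, 0.292], [0.0, 0.0, 0.0, 1.0]] 66.57438094136191 255.79210130055503 191.69562135726005
A (np.float64(248.51036951078126), np.float64(195.96336747662178))
B (np.float64(186.3333665062528), np.float64(195.8233291361023))
C (np.float64(124.10931191580042), np.float64(195.68318482350804))
lock (np.float64(112.91138214472784), np.float64(119.1682428032114))
```

View pics/w1.png

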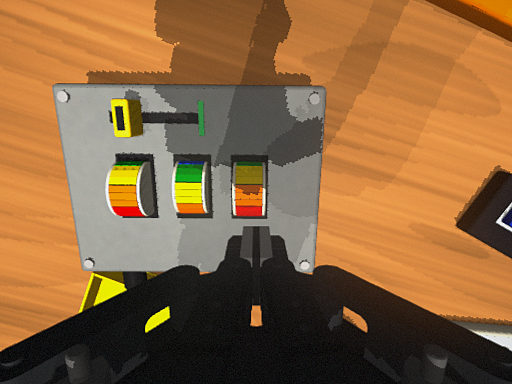

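The wrist view shows wheel A at (250,188), B at (191,187), C at (126,190) and the lock tab at about (121,118), with the case corners clear. I'll check the receiver pose against the corners.

```bash
python3 - <<'E'
from p import *
c=shot('wrist')
for n,p in dict(mxpy=(-.08,.105),mxmy=(-.08,-.105),pxmy=(.08,-.105),pxpy=(.08,.105)).items(): print(n,np.round(proj(c,r2w(*p,.06))))
for q in[(326,86),(54,85),(79,272),(312,270)]: print(q,np.round(w2r(onz(c,*q,.06))*1000,1))
E
```

```text
mxpy [328.  83.]
mxmy [48. 82.]
pxmy [ 81. 272.]
pxpy [316. 273.]
(326, 86) [-77.7 103.5]
(54, 85) [ -77.9 -101.2]
(79, 272) [  79.8 -107.1]
(312, 270) [ 77.2 101.2]
```

```bash

python3 -m jog '[[1,-0.002,-0.004,0.02,0],[1,0,0,0.02,0],[1,0,0,0.012,0],[1,0,0,0.003,0],[1,0,0,0,0]]' >/dev/null; python3 p.py
python3 -m jog '[[1,0,0,0.0006,0],[1,0,0,0.0006,0],[1,0,0,0.0006,0],[1,0,0,0.0006,0],[1,0,0,0.0006,0]]' >/dev/null; python3 p.py
```

```text
t 3.00 rec mm [10.6 45.6] tipz 97.0 toolx yaw -162.9 tilt [0.001 0.   ] F [-0.5 -0.3  0. ] gap 0.000
t 3.42 rec mm [10.7 45.1] tipz 93.8 toolx yaw -162.9 tilt [ 0.001 -0.   ] F [0.9 0.2 0.7] gap -0.000
```

```bash

python3 -m jog '[[1,0.0025,0,0.0006,0],[1,0,0,0.0006,0],[1,0,0,0.0006,0],[1,0,0,0.0006,0],[1,0,0,0.0006,0]]' >/dev/null; python3 p.py
python3 -m jog '[[1,0,0,0.0006,0],[1,0,0,0.0006,0],[1,0,0,0.0006,0],[1,0,0,0,0]]' >/dev/null; python3 p.py
```

```text
t 3.83 rec mm [ 7.9 45.2] tipz 90.2 toolx yaw -162.9 tilt [0. 0.] F [ 0.8 -0.4 -0.1] gap 0.000
t 4.17 rec mm [ 7.8 45.3] tipz 88.3 toolx yaw -162.9 tilt [-0.  0.] F [-0.5  0.6  0. ] gap 0.000
```

```bash

python3 -m jog '[[1,0,0,0.0006,0],[1,0,0,0.0006,0],[1,0,0,0.0006,0],[1,0,0,0.0006,0],[1,0,0,0,0]]' >/dev/null; python3 p.py
```

```text
t 4.58 rec mm [ 7.8 45.3] tipz 86.0 toolx yaw -162.9 tilt [-0.  0.] F [ 0.7 -1.3 -0.5] gap 0.000
```

```bash

python3 -m jog '[[1,0,0,0.0006,0],[1,0,0,0.0006,0],[1,0,0,0.0006,0],[1,0,0,0,0]]' >/dev/null; python3 p.py
```

```text
t 4.92 rec mm [ 8.2 45.2] tipz 84.7 toolx yaw -162.9 tilt [0.001 0.   ] F [-0.1  0.6  3.6] gap 0.000
```

```bash

python3 -m jog '[[1,0,0,0.0006,0],[1,0,0,0.0006,0],[1,0,0,0.0005,0],[1,0,0,0,0]]' >/dev/null; python3 p.py
```

```text
t 5.25 rec mm [ 8.5 45.1] tipz 83.4 toolx yaw -162.9 tilt [0.002 0.   ] F [-0.1 -0.   8.7] gap -0.000
```

```bash

python3 -m jog '[[1,0.0035,0,0,0],[1,0.0035,0,0,0],[1,0.0035,0,0,0]]' >/dev/null; python3 p.py
python3 -m jog '[[1,0.0035,0,0,0],[1,0.0035,0,0,0],[1,0,0,0,0]]' >/dev/null; python3 p.py
```

```text
t 5.50 rec mm [-0.8 45.1] tipz 83.8 toolx yaw -162.9 tilt [0.004 0.001] F [1.2 3.2 5.9] gap -0.000
t 5.75 rec mm [-9.6 45.2] tipz 83.4 toolx yaw -162.9 tilt [0.001 0.   ] F [-1.2 -0.2  6.7] gap 0.000
```

```bash

python3 -m jog '[[1,0,0,-0.012,0],[1,0,0,-0.02,0],[1,0,-0.03,0,0],[1,-0.0015,-0.016,0,0],[1,0,0,0,0]]' >/dev/null; python3 p.py
python3 - <<'E'
from p import *
c=shot('wrist');cv2.imwrite('pics/w2.png',c['img'][60:300,60:380,::-1])
E
```

```text
t 6.17 rec mm [-7.6 -3.9] tipz 114.3 toolx yaw -163.1 tilt [ 0.001 -0.001] F [ 0.6 -0.2 -0. ] gap -0.000
```

View pics/w2.png

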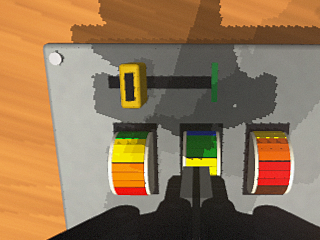

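The crop shows A at (270,178), now red where C (130,170, untouched) shows orange, so A has moved one click. Next is wheel B.

```bash

python3 -m jog '[[1,0.0,0.003,0.012,0],[1,0,0,0.008,0],[1,0,0,0.003,0],[1,0,0,0,0]]' >/dev/null; python3 p.py
python3 -m jog '[[1,0,0,0.0006,0],[1,0,0,0.0006,0],[1,0,0,0.0006,0],[1,0,0,0.0006,0],[1,0,0,0,0]]' >/dev/null; python3 p.py
```

```text
t 6.55 rec mm [-9.4  3.2] tipz 89.8 toolx yaw -162.9 tilt [-0.004  0.001] F [ 0.6  1.  -0.6] gap -0.000
t 6.97 rec mm [-7.9  2.2] tipz 89.4 toolx yaw -162.9 tilt [0. 0.] F [ 0.  -0.  -0.1] gap -0.000
```

```bash

python3 -m jog '[[1,0,0,0.0006,0],[1,0,0,0.0006,0],[1,0,0,0.0006,0],[1,0,0,0.0006,0],[1,0,0,0,0]]' >/dev/null; python3 p.py
```

```text
t 7.38 rec mm [-8.2  2.2] tipz 86.6 toolx yaw -162.9 tilt [-0.  0.] F [-0.1  0.2  0.6] gap 0.000
```

```bash

python3 -m jog '[[1,0,0,0.0006,0],[1,0,0,0.0006,0],[1,0,0,0.0006,0],[1,0,0,0.0006,0],[1,0,0,0,0]]' >/dev/null; python3 p.py
```

```text
t 7.80 rec mm [-8.1  2.3] tipz 84.2 toolx yaw -162.9 tilt [-0.  0.] F [ 0.7 -0.3  0.4] gap 0.000
```

```bash

python3 -m jog '[[1,0,0,0.0006,0],[1,0,0,0.0006,0],[1,0,0,0.0006,0],[1,0,0,0,0]]' >/dev/null; python3 p.py
```

```text
t 8.13 rec mm [-8.2  2.2] tipz 82.4 toolx yaw -162.9 tilt [-0.  0.] F [ 0.2 -0.1 -0.6] gap 0.000
```

```bash

python3 -m jog '[[1,0,0,0.0006,0],[1,0,0,0.0006,0],[1,0,0,0.0006,0],[1,0,0,0.0006,0],[1,0,0,0,0]]' >/dev/null; python3 p.py
```

```text
t 8.55 rec mm [-8.   2.2] tipz 80.3 toolx yaw -162.9 tilt [0. 0.] F [-0.5  0.3  1.3] gap -0.000
```

```bash

python3 -m jog '[[1,0,0,0.0006,0],[1,0,0,0.0006,0],[1,0,0,0,0]]' >/dev/null; python3 p.py
```

```text
t 8.80 rec mm [-7.8  2.2] tipz 79.3 toolx yaw -162.9 tilt [0.001 0.   ] F [-0.1  0.8  3.5] gap 0.000
```

```bash

python3 -m jog '[[1,0,0,0.0006,0],[1,0,0,0.0006,0],[1,0,0,0.0005,0],[1,0,0,0,0]]' >/dev/null; python3 p.py
```

```text
t 9.13 rec mm [-7.6  2.1] tipz 77.9 toolx yaw -162.9 tilt [0.001 0.   ] F [-1.4  0.7  6.9] gap 0.000
```

```bash

python3 -m jog '[[1,-0.0035,0,0.0004,0],[1,-0.0035,0,0,0],[1,-0.0035,0,0,0]]' >/dev/null; python3 p.py
python3 -m jog '[[1,-0.0035,0,0,0],[1,-0.0035,0,0,0],[1,0,0,0,0]]' >/dev/null; python3 p.py
python3 -m jog '[[1,0,0,-0.012,0],[1,0,0,-0.02,0],[1,0,0,-0.01,0],[1,0,0,0,0]]' >/dev/null; python3 p.py
python3 - <<'E'
from p import *
c=shot('wrist');cv2.imwrite('pics/w3.png',c['img'][60:300,20:440,::-1])
E
```

```text
t 9.38 rec mm [2.4 2.1] tipz 77.6 toolx yaw -162.9 tilt [ 0. -0.] F [-1.9  0.1  7.5] gap -0.000
t 9.63 rec mm [10.8  2. ] tipz 77.8 toolx yaw -162.9 tilt [0.003 0.   ] F [1.1 2.1 6.6] gap -0.000
t 9.97 rec mm [10.9  1.5] tipz 121.1 toolx yaw -162.9 tilt [ 0.004 -0.001] F [0.1 0.3 0.7] gap 0.000
```

View pics/w3.png

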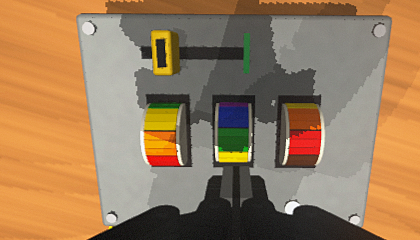

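The crop shows A red (303,143), B green (233,138) and C orange (162,140). A and B are set. C needs +3.

```bash

python3 -m jog '[[1,0.01,-0.023,0,0],[1,0.009,-0.023,0,0],[1,0,0,0.012,0],[1,0,0,0.01,0],[1,0,0,0,0]]' >/dev/null; python3 p.py
python3 -m jog '[[1,0,0,0.003,0],[1,0,0,0.001,0],[1,0,0,0.0006,0],[1,0,0,0.0006,0],[1,0,0,0,0]]' >/dev/null; python3 p.py
```

```text
t 10.43 rec mm [-11.6 -42.8] tipz 93.4 toolx yaw -162.9 tilt [-0.005  0.002] F [-0.   0.2  0.2] gap -0.000
t 10.85 rec mm [ -9.2 -43.5] tipz 91.9 toolx yaw -162.9 tilt [ 0.001 -0.   ] F [-0.5 -0.  -0.3] gap 0.000
```

```bash

python3 -m jog '[[1,0,0,0.0006,0],[1,0,0,0.0006,0],[1,0,0,0.0006,0],[1,0,0,0.0006,0],[1,0,0,0,0]]' >/dev/null; python3 p.py
```

```text
t 11.27 rec mm [ -9.6 -43.8] tipz 89.2 toolx yaw -162.9 tilt [-0.  0.] F [-0.3 -0.5  0.6] gap 0.000
```

```bash

python3 -m jog '[[1,-0.001,0,0.0006,0],[1,0,0,0.0006,0],[1,0,0,0.0006,0],[1,0,0,0.0006,0],[1,0,0,0,0]]' >/dev/null; python3 p.py
```

```text
t 11.68 rec mm [ -8.3 -43.9] tipz 87.3 toolx yaw -162.9 tilt [ 0.001 -0.   ] F [-0.3  1.3  3.6] gap -0.000
```

```bash

python3 -m jog '[[1,0,0,0.0006,0],[1,0,0,0.0006,0],[1,0,0,0,0]]' >/dev/null; python3 p.py
```

```text
t 11.93 rec mm [ -8.2 -43.9] tipz 86.2 toolx yaw -162.9 tilt [ 0.001 -0.   ] F [-0.9  0.9  6.5] gap -0.000
```

```bash

python3 -m jog '[[1,-0.0035,0,0.0004,0],[1,-0.0035,0,0,0],[1,-0.0035,0,0,0],[1,-0.0035,0,0,0],[1,-0.0035,0,0,0]]' >/dev/null; python3 p.py
python3 -m jog '[[1,0,0,0,0],[1,0,0,-0.01,0],[1,0.0,0,0,0],[1,0.009,0,0,0],[1,0.0085,0,0,0]]' >/dev/null; python3 p.py
python3 -m jog '[[1,0,0,0.003,0],[1,0,0,0.003,0],[1,0,0,0.001,0],[1,0,0,0,0]]' >/dev/null; python3 p.py
```

```text
t 12.35 rec mm [  9.7 -44. ] tipz 86.2 toolx yaw -162.9 tilt [ 0.002 -0.   ] F [-0.9  0.9  6.2] gap 0.000
t 12.77 rec mm [ -9.3 -43.6] tipz 94.9 toolx yaw -162.9 tilt [-0.001  0.   ] F [-0.1  0.5  0. ] gap 0.000
t 13.10 rec mm [ -8.8 -43.7] tipz 87.9 toolx yaw -162.9 tilt [-0.001  0.   ] F [-0.6  0.3  2. ] gap -0.000
```

```bash

python3 -m jog '[[1,-0.001,0,0.0007,0],[1,0,0,0.0007,0],[1,0,0,0.0006,0],[1,0,0,0,0]]' >/dev/null; python3 p.py
```

```text
t 13.43 rec mm [ -7.2 -43.8] tipz 86.6 toolx yaw -162.9 tilt [0.001 0.   ] F [-1.9  0.4  4.8] gap -0.000
```

```bash

python3 -m jog '[[1,0,0,0.0006,0],[1,0,0,0.0005,0],[1,0,0,0,0]]' >/dev/null; python3 p.py
python3 -m jog '[[1,-0.0035,0,0,0],[1,-0.0035,0,0,0],[1,-0.0035,0,0,0],[1,-0.0035,0,0,0],[1,-0.0035,0,0,0]]' >/dev/null; python3 p.py
python3 -m jog '[[1,0,0,0,0],[1,0,0,-0.01,0],[1,0.0,0,0,0],[1,0.009,0,0,0],[1,0.0085,0,0,0]]' >/dev/null; python3 p.py
python3 -m jog '[[1,0,0,0.003,0],[1,0,0,0.003,0],[1,0,0,0.0015,0],[1,0,0,0.0006,0],[1,0,0,0,0]]' >/dev/null; python3 p.py
```

```text
t 13.68 rec mm [ -7.  -43.8] tipz 86.0 toolx yaw -162.9 tilt [0.001 0.   ] F [-0.7  0.7  6.8] gap 0.000
t 14.10 rec mm [ 10.9 -43.8] tipz 86.1 toolx yaw -162.9 tilt [ 0.002 -0.   ] F [-2.2  1.   6. ] gap 0.000
t 14.52 rec mm [ -8.1 -43.7] tipz 94.9 toolx yaw -162.9 tilt [-0.  0.] F [-0.2  0.8  0.4] gap 0.000
t 14.93 rec mm [ -7.4 -43.8] tipz 87.2 toolx yaw -162.9 tilt [0. 0.] F [-1.9 -0.5  3.9] gap -0.000
```

```bash

python3 -m jog '[[1,0,0,0.0006,0],[1,0,0,0.0006,0],[1,0,0,0.0003,0],[1,0,0,0,0]]' >/dev/null; python3 p.py
python3 -m jog '[[1,-0.0035,0,0,0],[1,-0.0035,0,0,0],[1,-0.0035,0,0,0],[1,-0.0035,0,0,0],[1,-0.0035,0,0,0]]' >/dev/null; python3 p.py
python3 -m jog '[[1,0,0,0,0],[1,0,0,-0.01,0],[1,0.0,0,-0.02,0],[1,0,0,-0.005,0],[1,0,0,0,0]]' >/dev/null; python3 p.py
python3 - <<'E'
from p import *
c=shot('wrist');cv2.imwrite('pics/w4.png',c['img'][40:300,60:500,::-1])
E
```

```text
t 15.27 rec mm [ -7.  -43.8] tipz 86.2 toolx yaw -162.9 tilt [0.001 0.   ] F [-2.   1.3  7.2] gap -0.000
t 15.68 rec mm [ 10.8 -43.9] tipz 86.4 toolx yaw -162.9 tilt [ 0.002 -0.   ] F [-2.3  0.6  4.9] gap 0.000
t 16.10 rec mm [ 11.3 -44.5] tipz 122.5 toolx yaw -162.9 tilt [ 0.004 -0.001] F [-0.7  0.3  1. ] gap 0.000
```

View pics/w4.png

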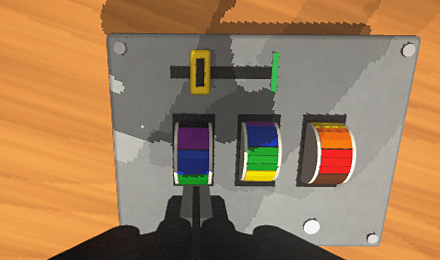

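The crop shows A red (333,160), B green (260,158) and C blue (193,160), so all three wheels are set. Next is the lock tab at (200,72).

```bash

python3 -m jog '[[1,0.022,-0.012,0,0],[1,0.022,-0.012,0,0],[1,0.022,-0.012,0,0],[1,0,0,0,0],[1,0,0,0,0]]' >/dev/null; python3 p.py
python3 -m jog '[[1,0,0,0.02,0],[1,0,0,0.02,0],[1,0,0,0.01,0],[1,0,0,0.003,0],[1,0,0,0,0]]' >/dev/null; python3 p.py
```

```text
t 16.57 rec mm [-57.2 -80.1] tipz 119.7 toolx yaw -163.0 tilt [-0.001  0.001] F [ 0.5  0.  -0.3] gap -0.000
t 16.98 rec mm [-56.2 -79. ] tipz 66.4 toolx yaw -162.9 tilt [-0.002  0.001] F [-0.6 -0.6 -0.4] gap 0.000
```

```bash

python3 -m jog '[[1,0,0.003,-0.002,0],[1,0,0.003,0,0],[1,0,0.0025,0,0],[1,0,0.0025,0,0],[1,0,0.0025,0,0]]' >/dev/null; python3 p.py
python3 -m jog '[[1,0,0.0025,0,0],[1,0,0.0025,0,0],[1,0,0.0025,0,0],[1,0,0.0025,0,0],[1,0,0.0025,0,0]]' >/dev/null; python3 p.py
python3 -m jog '[[1,0,0.0025,0,0],[1,0,0.0025,0,0],[1,0,0.0025,0,0],[1,0,0.0025,0,0],[1,0,0.0025,0,0]]' >/dev/null; python3 p.py
```

```text
t 17.40 rec mm [-55.6 -66.2] tipz 70.2 toolx yaw -162.9 tilt [ 0.001 -0.   ] F [-0.  -0.6 -0.1] gap 0.000
t 17.82 rec mm [-55.8 -54.1] tipz 69.8 toolx yaw -162.9 tilt [ 0.001 -0.001] F [-0.1 -1.2  1.7] gap -0.001
t 18.23 rec mm [-55.8 -41.2] tipz 69.7 toolx yaw -162.9 tilt [0.001 0.   ] F [ 0.7 -1.7  2.4] gap -0.000
```

```bash

python3 -m jog '[[1,0,0.002,0,0],[1,0,0.002,0,0],[1,0,0.002,0,0],[1,0,0.002,0,0],[1,0,0,0,0]]' >/dev/null; python3 p.py
python3 -m jog '[[1,0,0.001,0,0],[1,0,0.001,0,0],[1,0,0.0006,0,0],[1,0,0,0,0]]' >/dev/null; python3 p.py
```

```text
t 18.65 rec mm [-56.  -32.9] tipz 69.5 toolx yaw -162.9 tilt [-0.  0.] F [1.2 1.  0.9] gap -0.000
t 18.98 rec mm [-56.1 -30.6] tipz 69.5 toolx yaw -162.9 tilt [-0.  0.] F [ 0.5 -1.7  0.9] gap 0.000
```

```bash

python3 -m jog '[[1,0,0.0006,0,0],[1,0,0.0006,0,0],[1,0,0.0006,0,0],[1,0,0.0006,0,0],[1,0,0,0,0]]' >/dev/null; python3 p.py
```

```text
t 19.40 rec mm [-56.  -28.2] tipz 69.6 toolx yaw -162.9 tilt [-0.  0.] F [ 1.1 -2.3 -0.6] gap -0.000
```

```bash

python3 -m jog '[[1,0,0.0006,0,0],[1,0,0.0006,0,0],[1,0,0.0006,0,0],[1,0,0,0,0]]' >/dev/null; python3 p.py
```

```text
t 19.73 rec mm [-56.1 -26.4] tipz 69.5 toolx yaw -162.9 tilt [-0.  0.] F [ 1.1 -1.9 -0.7] gap -0.000
```

```bash

python3 -m jog '[[1,0,0.0005,0,0],[1,0,0.0005,0,0],[1,0,0,0,0]]' >/dev/null; python3 p.py
```

```text
t 19.98 rec mm [-56.  -25.8] tipz 69.6 toolx yaw -162.9 tilt [ 0.    -0.001] F [ 1.3 -2.9 -1.1] gap -0.000
```

```bash

python3 -m jog '[[1,0,0.0005,0,0],[1,0,0.0005,0,0],[1,0,0,0,0]]' >/dev/null; python3 p.py
```

```text
t 20.23 rec mm [-56.  -25.7] tipz 69.6 toolx yaw -162.9 tilt [ 0.001 -0.002] F [ 2.5 -6.5 -2.5] gap 0.000
```

Force has risen to about 7 N and the motion has stalled where home was predicted, so the tab is on its stop. I'll back off and look.

```bash

python3 -m jog '[[1,0,-0.005,0,0],[1,0,-0.015,0,0],[1,0,0,-0.02,0],[1,0,0,-0.03,0],[1,0,0,-0.03,0]]' >/dev/null
python3 -m jog '[[1,0,-0.03,-0.02,0],[1,0,-0.02,0,0],[1,0,0,0,0]]' >/dev/null; python3 p.py
python3 - <<'E'
from p import *
c=shot('wrist');t=shot('top')
o=np.vstack([cv2.resize(c['img'],(400,300)),cv2.resize(t['img'][155:222,228:318],(400,298),interpolation=cv2.INTER_CUBIC)])
cv2.imwrite('pics/w5.png',o[:,:,::-1])
E
```

```text
t 20.90 rec mm [-55. -99.] tipz 171.4 toolx yaw -163.1 tilt [ 0.004 -0.002] F [-0.3  0.4 -0.8] gap -0.000
```

View pics/w5.png

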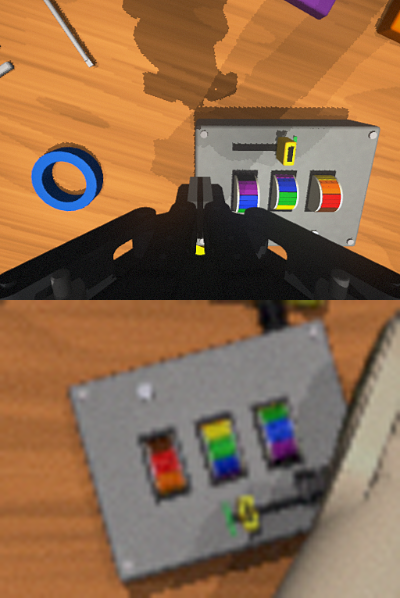

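The top view shows red, green and blue on top of wheels A, B and C at about (165,465), (217,450) and (275,430). The yellow tab at (248,513) sits beside the green mark, and the arm is clear.

```bash
python3 -c "
from workcell import env
print(env.hand_in())"
```

```text
the job is handed in; nothing more can be done
None
```

The job is handed in: wheels A, B and C show red, green and blue (digits 2, 5, 6), the lock tab is on its home stop by the green mark, wrist-force readings at the receiver stayed below 9 N against the 15 N limit, and the clock read about 21 s of the 67 s allowed; no verdict came back.

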